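Pull the hinge pin from its post and hold it in the clevis

TASK

Pull the steel hinge pin straight up out of its storage post, past the sprung catch, and thread it from above through the upper and then the lower bushing of the clevis bracket. Finish while holding it there upright and still in the gripper, with its tip showing below the lower bushing and its collar about 15 mm clear above the upper one, so that a washer can be slipped under the collar: do not let go and do not lower the collar onto the bracket. Leave the deep socket, tin, spanner and bolt where they are.

Things in the scene. Friction and masses are not known exactly. Their poses are not given: they have to be found in the camera images.
- pin_grip (a point): Centre of the grip of the loose steel hinge pin (0.22 to 0.4 kg), z along its axis. The grip is a plain upright cylinder of 20 mm diameter that reaches from 30 mm above this point (the pin's top) to 31 mm below it, where a cone widens to the collar. At the start the pin stands upright in the post and this point is 145 mm above the work surface.
- pin_collar (a point): On the pin's axis at the flat underside of its collar, 45 mm below pin_grip. The collar is 28 mm in diameter and 6 mm thick; above it a cone 7.5 mm high narrows to the grip. At the start the collar rests on the post's top, this point 100 mm above the work surface.
- pin_tip (a point): The lower end of the pin on its axis, 95 mm below pin_collar and 140 mm below pin_grip. The shaft below the collar is 14 mm in diameter; its last 9 mm taper to 6 mm. At the start it is inside the post, 5 mm above the work surface.
- post_mouth (a point): Centre of the hole in the top of the storage post, 100 mm above the work surface: a fixed square grey post 42 mm wide on a 90 mm square foot plate, with a vertical hole of 16.5 mm diameter. Its x axis points to the sprung catch. The tip leaves the post once the pin has risen 95 mm. Post and bracket may change places, so either may be on the left.
- catch_housing (a point): Centre of the top of the catch's small dark housing, 34 mm from the hole's axis along the post's x, 122 mm above the work surface (24 mm along x by 26 mm). A sprung round steel nose stands out of it over the collar's cone. Pulling the pin straight up pushes the nose aside: it takes about 10 to 20 N in the first 15 mm, then only the weight and a little rubbing.
- bush_upper (a point): Centre of the upper bushing's mouth, on top of the upper lug of the fixed steel clevis bracket, 110 mm above the work surface; z up. The bracket has two level lugs, 50 mm square, 15 mm thick, one above the other, each with a brass-lined through hole of 16.5 mm diameter, both on one vertical axis. The spine on the -x side of this point is no higher than this lug: above it all is clear.
- bush_lower (a point): Centre of the mouth of the lower bushing, on the top of the lower lug, 60 mm above the work surface and 50 mm straight below bush_upper; the lower lug's underside is at 45 mm. The bracket's foot plate below is 8 mm thick.
- deep_socket_mid (a point): Bystander: middle of a standing steel deep socket, 34 mm diameter, 75 mm high. Leave it.
- grease_tin_mid (a point): Bystander: middle of a standing tin, 80 mm diameter, 100 mm high. Leave it.
- spanner_grip (a point): Bystander: handle of a steel spanner lying flat, 200 mm long. Leave it.
- bolt_mid (a point): Bystander: middle of a lying hexagon bolt, 83 mm long, head 24 mm. Leave it.
Not all that is in view belongs to the job. Leave any red look-alike of the part that bears post_mouth alone.

How it is judged:
By the outcome, as a careful person would: the job done as asked, in the order asked, and still so for the second after the job is handed in, while the arm keeps its last pose, push and grip.
It also fails if it takes over 48 s, if anything falls off the work surface, if the arm or the gripper's body presses on something with over 40 N, if the wrist force passes 120 N, or if a joint passes its speed limit or range.

ROBOT

A 7-joint arm with a two-finger parallel gripper is mounted at the origin on the work surface. World frame = base frame: x ahead of the robot, y to its left, z up, the work surface at z = 0. Lengths are in m, angles in degrees, forces in N, time in s.
With the tool pointing down it reaches from about 0.425 to 1.025 m from the base axis. Payload 9.4 kg.
Tool frame: the origin (TCP) lies at the very end of the fingers, on their centre line; the grasp point (between the pads) lies 19 mm behind it (pinch_z is the z of the grasp point in the tool frame, in m); z points along the fingers, y is the line along which they close (so a half turn about z gives the same grasp; the last joint's range is limited). The gripper opens to 93 mm and grips with 3 to 60 N. Pads are 15 mm wide; open, the fingers measure 128 mm over their backs; the gripper's body (75 mm by 188 mm) begins 65 mm behind the grasp point.
Start: joints at [-72.748, 34.337, -0.143, 91.639, 0.103, 54.024, -4.572], TCP at [0.267, 0.674, 0.219] pointing down, gripper open.
Joint ranges: [-147.43, 147.43], [-19.82, 112.94], [-74.19, 73.91], [6.32, 146.72], [-59.91, 239.91], [6.04, 106.73], [-150.56, 150.56]. Speed limits (degrees/s): [127.2, 127.2, 172.46, 172.46, 180, 180, 180].

INTERFACE

Orientations are given as [roll, pitch, yaw] about the fixed x, y, z axes, in that order (R = Rz(yaw) Ry(pitch) Rx(roll)).
In Python, from workcell import observe, read_camera, calibration, job_done, pinch_z gives the robot as it stands. The module is installed in compiled form; this text tells all that it offers.
- The arm moves only by the tool play_rows, never from a script. Its arguments are lists of equal length, an entry for each row: "linear": the shift along the world's x, y, z in cm, a list of three; "rotation": the turn, a rotation vector about the world's x, y, z in rad, a list of three; "grip": the closure in counts, from 0 (fully open) to 255 (shut). In form: {"linear": [[dx, dy, dz], ...], "rotation": [[rx, ry, rz], ...], "grip": [grip, ...]}. A call has exactly 5 rows; each row shifts and turns the commanded pose from where the row before left it; what a row does not reach is not made up. A row lasts 1/10 s, in which the tool goes at most 50 mm and 8.59 degrees, less where a joint would pass 70% of its speed; a pose out of reach is approached as far as the arm can. A call with a gripper value outside its range is refused whole. The fingers move at their own pace and stop on an object; "squeeze" is the grip in N (left out, the last holds). Time passes only in rows, so rows that do not move let the fingers close, or fill a call up. It gives the time, the measured TCP pose, the force, the opening and the grip force at its end, in the units of the state.
- observe(): the state, without advancing time (a new reading comes with each control period).
- read_camera(name): name is "side" or "top" or "wrist"; returns the picture (400x640x3 uint8, red, green, blue); there is no depth.
- calibration(name): a dict with "intrinsics" (3x3 intrinsics, pixels), "D" ([k1, k2, p1, p2, k3] as OpenCV has them; the pictures are not rectified), "extrinsics" (4x4, takes a point from world to camera coordinates). Camera axes: x right, y down, z forward; pixel columns grow to the right and rows downward; lengths in m; the calibration is good to about 2 mm. A picture is of the moment at which its call begins: read the wrist's pose just before it. calibration takes no time and is no camera call; for the wrist camera it gives the pose at the moment of the call.
- job_done(): hands the job in; it is judged then, once.
The state is a dict: "time": time; "joint_positions": joint angles; "joint_vel": joint speeds; "joint_torque": joint torques, N m; "tool_pos": TCP position; "eef_rot": TCP orientation; "ft_force": force on the tool from outside, world axes, zero at the start; "ft_torque": the same for the moment, N m; "width": finger opening in m; "finger_force": force on a finger pad.
Only numpy, scipy, OpenCV 4.12 (cv2) and the standard library are available. Lean on these libraries where they do the work, as an engineer would, in place of code of your own. Each camera call takes 0.05 s, during which the arm holds its last target. There are 200 camera calls.

## Working session

There is one attempt and no reset: what is moved stays moved. The work goes in short steps, Python scripts to look and compute and a tool call to move; the robot and the scene stay as the last step left them, time stands still between calls to the robot, and variables do not carry over. Pictures are saved under pics/ and viewed, at most 10 in all, crops included, and the job is handed in when it is done.

Besides the shell and the picture viewer there is one more tool, called after ">>>" as name(argument=value, ...) on one line, values as JSON. play_rows: Moves the arm, as the interface text tells. Its arguments: {"type":"object","properties":{"linear":{"type":"array","items":{"type":"array","items":{"type":"number"}}},"rotation":{"type":"array","items":{"type":"array","items":{"type":"number"}}},"grip":{"type":"array","items":{"type":"number"}},"squeeze":{"type":"number"}},"required":["linear","rotation","grip"]}

```bash
mkdir -p pics; python3 - <<'E'
from workcell import *
import cv2,numpy as np
s=observe();print({k:np.round(v,3).tolist() for k,v in s.items()},pinch_z)
for n in("side","top","wrist"):
    c=calibration(n);print(n,np.round(c["intrinsics"],1).tolist(),np.round(c["D"],3),np.round(c["extrinsics"],3).tolist())
    cv2.imwrite(f"pics/{n}0.png",read_camera(n)[:,:,::-1])
E
```

```text
{'time': 0.0, 'joint_positions': [-72.749, 34.385, -0.145, 91.68, 0.103, 54.024, -4.573], 'joint_vel': [-0.035, 0.018, -0.066, -0.054, 0.105, 0.069, -0.021], 'joint_torque': [0.001, -76.508, 1.498, -25.234, -0.052, 0.017, 0.0], 'tool_pos': [0.267, 0.673, 0.218], 'eef_rot': [-179.911, 0.009, 158.357], 'ft_force': [1.729, -0.288, 0.175], 'ft_torque': [-0.027, 0.028, -0.033], 'finger_force': 0.0, 'width': 0.093} -0.0188
side [[484.8, 0.0, 315.5], [0.0, 484.8, 198.8], [0.0, 0.0, 1.0]] [-0.028  0.     0.     0.     0.   ] [[0.977, -0.214, 0.012, -0.558], [-0.153, -0.735, -0.661, 0.146], [0.15, 0.643, -0.751, 0.98], [0.0, 0.0, 0.0, 1.0]]
top [[453.3, 0.0, 310.6], [0.0, 453.3, 195.6], [0.0, 0.0, 1.0]] [-0.11  0.    0.    0.    0.  ] [[0.017, -1.0, 0.018, -0.02], [-0.984, -0.02, -0.178, 0.582], [0.178, -0.015, -0.984, 0.978], [0.0, 0.0, 0.0, 1.0]]
wrist [[314.3, 0.0, 323.1], [0.0, 314.3, 196.4], [0.0, 0.0, 1.0]] [-0.019  0.     0.     0.     0.   ] [[0.369, 0.929, -0.002, -0.724], [0.886, -0.352, 0.301, -0.035], [0.279, -0.113, -0.954, 0.392], [0.0, 0.0, 0.0, 1.0]]
```

View pics/side0.png

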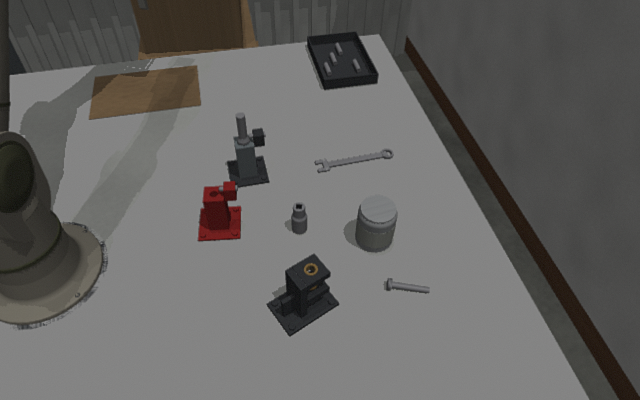

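View pics/top0.png

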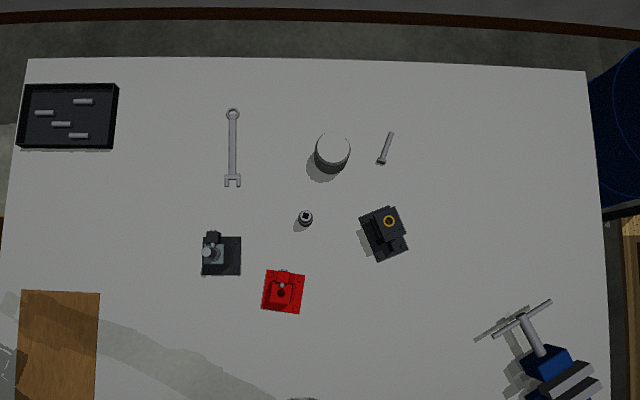

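Top view: the grey post with the pin is at about (210,252), its catch housing at (211,238). A red look-alike sits at (283,291), and the bracket with its brass ring at (389,221). Side view: pin top (240,117), catch (258,136), ring (311,269), red look-alike (220,210). The grey post fits, because it is not red and holds the pin. I'll confirm this in an enlarged crop.

```bash
cat > h.py <<'E'
from workcell import *
import cv2,numpy as np
def ray(n,uv,c=None):
    c=c or calibration(n);K=np.array(c["intrinsics"]);E=np.array(c["extrinsics"])
    p=cv2.undistortPoints(np.array([[uv]],float),K,np.array(c["D"]))[0,0]
    return -E[:3,:3].T@E[:3,3],E[:3,:3].T@np.array([p[0],p[1],1])
def atz(n,uv,z,c=None):
    o,d=ray(n,uv,c);return o+d*(z-o[2])/d[2]
def proj(n,P,c=None):
    c=c or calibration(n);E=np.array(c["extrinsics"])
    return cv2.projectPoints(np.array(P,float).reshape(-1,3),cv2.Rodrigues(E[:3,:3])[0],E[:3,3],np.array(c["intrinsics"]),np.array(c["D"]))[0][:,0]
E
python3 - <<'E'
from h import *
t=cv2.imread("pics/top0.png");s=cv2.imread("pics/side0.png")
f=lambda im,x,y:cv2.resize(im[y:y+60,x:x+80],None,fx=5,fy=5,interpolation=cv2.INTER_CUBIC)
cv2.imwrite("pics/crop.png",np.vstack([np.hstack([f(t,180,222),f(t,350,192)]),np.hstack([f(s,215,105),f(s,275,240)])]))
print("pin top",atz("top",(207,252),.175),atz("side",(240,116),.175))
print("ring",atz("top",(389,221),.11),atz("side",(311,269),.11))
print("catch",atz("top",(211,236),.122),atz("side",(258,132),.122))
print("socket",atz("top",(306,216),.075),"tin",atz("top",(332,147),.1),"red",atz("top",(283,291),.1))
E
```

```text
pin top [0.4438345  0.19436898 0.175     ] [0.44493801 0.19013994 0.175     ]
ring [ 0.5204344  -0.17635496  0.11      ] [ 0.52239455 -0.17867609  0.11      ]
catch [0.4799829  0.19886738 0.122     ] [0.48001911 0.19242764 0.122     ]
socket [0.53257699 0.00098903 0.075     ] tin [ 0.68431323 -0.05350074  0.1       ] red [0.36961497 0.04635379 0.1       ]
```

View pics/crop.png

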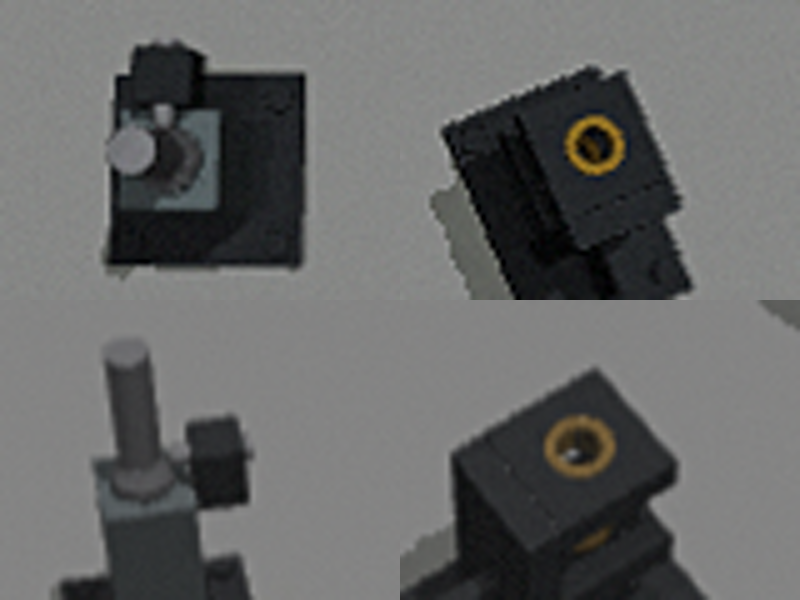

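The crop confirms it: the grey post carries the pin (top view 206.4,252; side view 240.4,115.5) and its catch lies toward +x. The brass ring is at (389.2,221.2) in the top view and (311,269.2) in the side view. I'll move above the pin, with the fingers closing along y.

>>> play_rows(linear=[[1.5, -4, 0.5], [1.5, -4, 0.5], [1.5, -4, 0.5], [1.5, -4, 0.5], [1.5, -4, 0.5]], rotation=[[0, 0, 0.04], [0, 0, 0.04], [0, 0, 0.04], [0, 0, 0.04], [0, 0, 0.04]], grip=[0, 0, 0, 0, 0])

```text
time: 0.65
tool_pos: [0.3428, 0.4721, 0.2436]
eef_rot: [-180.0, 0.0, 169.9]
ft_force: [1.0, 0.3, 0.2]
width: 0.0926
finger_force: 0.0
```

>>> play_rows(linear=[[1.5, -4, 0.5], [1.5, -4, 0.5], [1.5, -4, 0.5], [1.5, -4, 0], [1.5, -4, 0]], rotation=[[0, 0, 0.04], [0, 0, 0.04], [0, 0, 0.04], [0, 0, 0.04], [0, 0, 0.017]], grip=[0, 0, 0, 0, 0])

```text
time: 1.15
tool_pos: [0.4178, 0.2721, 0.2588]
eef_rot: [180.0, 0.0, -180.0]
ft_force: [1.0, -0.0, 0.1]
width: 0.0932
finger_force: 0.0
```

>>> play_rows(linear=[[1.4, -4, 0], [1.4, -4, 0], [0, 0, 0], [0, 0, 0], [0, 0, 0]], rotation=[[0, 0, 0], [0, 0, 0], [0, 0, 0], [0, 0, 0], [0, 0, 0]], grip=[0, 0, 0, 0, 0])

```text
time: 1.65
tool_pos: [0.4451, 0.1949, 0.2586]
eef_rot: [180.0, -0.0, -180.0]
ft_force: [-0.8, 0.5, -0.9]
width: 0.0929
finger_force: 0.0
```

```bash
python3 - <<'E'
from h import *
s=observe();print({k:np.round(v,4).tolist() for k,v in s.items()})
c=calibration("wrist");im=read_camera("wrist");cv2.imwrite("pics/w1.png",im[:,:,::-1])
print("cam",ray("wrist",(320,200),c)[0],proj("wrist",[[.4445,.193,.175],[.4445,.193,.1]],c))
np.save("c1.npy",c["extrinsics"])
E
```

```text
{'time': 1.65, 'joint_positions': [-28.4156, 15.0671, -2.3928, 119.4631, 0.8382, 45.4751, 58.7068], 'joint_vel': [-0.8349, 0.1439, -0.2779, -0.1386, 0.1264, -0.0048, 0.2686], 'joint_torque': [1.0915, -46.1756, 0.9623, -22.0566, 0.0329, 0.0927, 0.0071], 'tool_pos': [0.4451, 0.1949, 0.2586], 'eef_rot': [179.9739, -0.0036, -179.9793], 'ft_force': [-0.7775, 0.4955, -0.8587], 'ft_torque': [-0.0014, -0.0025, 0.0088], 'finger_force': 0.0, 'width': 0.0929}
cam [0.36088161 0.19499164 0.42361044] [[320.81898732 202.48631635]
 [321.32396582 179.9707763 ]]
```

View pics/w1.png

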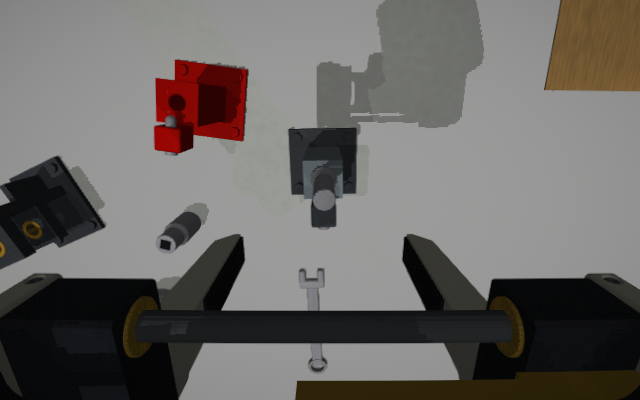

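The wrist view shows the pin top near (324,200), between the fingers, with the catch below it at (323,217). The red look-alike is at (190,100). Next I'll descend around the grip and measure up close.

>>> play_rows(linear=[[-0.1, 0, -3], [0, 0, -3], [0, 0, -3], [0, 0, -2.5], [0, 0, -1]], rotation=[[0, 0, 0], [0, 0, 0], [0, 0, 0], [0, 0, 0], [0, 0, 0]], grip=[0, 0, 0, 0, 0])

```text
time: 2.2
tool_pos: [0.4431, 0.1948, 0.1316]
eef_rot: [-179.9, -0.2, -179.9]
ft_force: [0.1, 0.5, -0.4]
width: 0.0933
finger_force: 0.0
```

```bash
python3 - <<'E'
from h import *
s=observe();print({k:np.round(s[k],4).tolist() for k in('tool_pos','ft_force','width')})
c=calibration("wrist");im=read_camera("wrist")[:,:,::-1]
top=read_camera("top")[:,:,::-1]
p=proj("wrist",[[.444,.195,.175],[.444,.195,.114]],c);print(p)
cv2.imwrite("pics/w2.png",np.vstack([im,cv2.resize(top[215:280,180:284],(640,400),interpolation=cv2.INTER_CUBIC)])[:,:]) if 0 else cv2.imwrite("pics/w2.png",cv2.resize(im[60:360,170:490],None,fx=2,fy=2))
print([atz("wrist",(u,200),.175,c) for u in(320,321)], [atz("wrist",(320,v),.175,c) for v in(200,210)])
E
```

```text
{'tool_pos': [0.4431, 0.1948, 0.1316], 'ft_force': [0.1193, 0.4608, -0.3867], 'width': 0.0933}
[[323.25888328 295.1633219 ]
 [323.38035605 237.9118611 ]]
[array([0.39885811, 0.19361897, 0.175     ]), array([0.39885746, 0.19402659, 0.175     ])] [array([0.39885811, 0.19361897, 0.175     ]), array([0.40318656, 0.19361061, 0.175     ])]
```

View pics/w2.png

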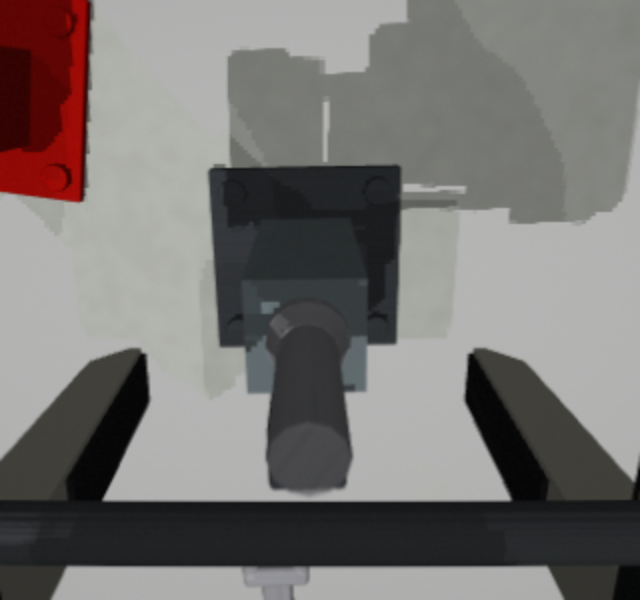

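The pin top is at about (325,287), centred between the fingers to within about 0.5 mm. I'll nudge and grip.

>>> play_rows(linear=[[-0.1, 0.05, 0], [0, 0, 0], [0, 0, 0], [0, 0, 0], [0, 0, 0]], rotation=[[0, 0, 0], [0, 0, 0], [0, 0, 0], [0, 0, 0], [0, 0, 0]], grip=[0, 255, 255, 255, 255], squeeze=60)

```text
time: 2.8
tool_pos: [0.4436, 0.1944, 0.1341]
eef_rot: [180.0, 0.0, 179.9]
ft_force: [0.5, 0.6, -0.2]
width: 0.0657
finger_force: 0.0
```

>>> play_rows(linear=[[0, 0, 0], [0, 0, 0], [0, 0, 0], [0, 0, 0], [0, 0, 0]], rotation=[[0, 0, 0], [0, 0, 0], [0, 0, 0], [0, 0, 0], [0, 0, 0]], grip=[255, 255, 255, 255, 255])

```text
time: 3.3
tool_pos: [0.4434, 0.1944, 0.1336]
eef_rot: [-180.0, -0.0, 180.0]
ft_force: [0.1, -0.3, -0.4]
width: 0.0259
finger_force: 0.0
```

>>> play_rows(linear=[[-0.1, 0.05, 0], [0, 0, 0], [0, 0, 0], [0, 0, 0], [0, 0, 0]], rotation=[[0, 0, 0], [0, 0, 0], [0, 0, 0], [0, 0, 0], [0, 0, 0]], grip=[255, 255, 255, 255, 255])

```text
time: 3.8
tool_pos: [0.4426, 0.1947, 0.1336]
eef_rot: [-180.0, 0.0, 179.9]
ft_force: [1.6, -1.6, -1.6]
width: 0.0195
finger_force: 60.0
```

>>> play_rows(linear=[[0, 0, 0.2], [0, 0, 0.2], [0, 0, 0.2], [0, 0, 0.2], [0, 0, 0.2]], rotation=[[0, 0, 0], [0, 0, 0], [0, 0, 0], [0, 0, 0], [0, 0, 0]], grip=[255, 255, 255, 255, 255])

```text
time: 4.3
tool_pos: [0.4422, 0.1946, 0.1434]
eef_rot: [-180.0, -0.0, 180.0]
ft_force: [2.3, -1.2, -12.0]
width: 0.0197
finger_force: 60.0
```

>>> play_rows(linear=[[0, 0, 0.2], [0, 0, 0.2], [0, 0, 0.2], [0, 0, 0.2], [0, 0, 0.2]], rotation=[[0, 0, 0], [0, 0, 0], [0, 0, 0], [0, 0, 0], [0, 0, 0]], grip=[255, 255, 255, 255, 255])

```text
time: 4.8
tool_pos: [0.4425, 0.1951, 0.1541]
eef_rot: [180.0, 0.0, 180.0]
ft_force: [1.2, 0.4, -3.8]
width: 0.0189
finger_force: 60.0
```

>>> play_rows(linear=[[0, 0, 1], [0, 0, 2], [0, 0, 2], [0, 0, 2], [0, 0, 2]], rotation=[[0, 0, 0], [0, 0, 0], [0, 0, 0], [0, 0, 0], [0, 0, 0]], grip=[255, 255, 255, 255, 255])

```text
time: 5.3
tool_pos: [0.4417, 0.195, 0.2451]
eef_rot: [180.0, -0.0, 180.0]
ft_force: [0.0, 0.1, -2.5]
width: 0.0193
finger_force: 60.0
```

>>> play_rows(linear=[[0, 0, 2], [0, 0, 1], [0, 0, 0], [0, 0, 0], [0, 0, 0]], rotation=[[0, 0, 0], [0, 0, 0], [0, 0, 0], [0, 0, 0], [0, 0, 0]], grip=[255, 255, 255, 255, 255])

```text
time: 5.8
tool_pos: [0.4418, 0.1946, 0.2727]
eef_rot: [-180.0, -0.1, 180.0]
ft_force: [0.3, 0.1, -3.2]
width: 0.0191
finger_force: 60.0
```

```bash
python3 - <<'E'
from h import *
s=observe();print({k:np.round(s[k],4).tolist() for k in('tool_pos','ft_force','width')})
im=read_camera("side")[:,:,::-1];t=s["tool_pos"]
cv2.imwrite("pics/s3.png",cv2.resize(im[20:220,150:350],None,fx=3,fy=3,interpolation=cv2.INTER_CUBIC))
x,y,z=t
print("pred tip, collar, tcp",proj("side",[[x,y,z-.1285],[x,y,z-.0335],[x,y,z]]))
E
```

```text
{'tool_pos': [0.4418, 0.1946, 0.2727], 'ft_force': [0.2956, 0.0565, -3.1736], 'width': 0.0191}
pred tip, collar, tcp [[239.81801039 125.94763335]
 [235.0108571   90.17299234]
 [233.1558911   76.32620107]]
```

View pics/s3.png

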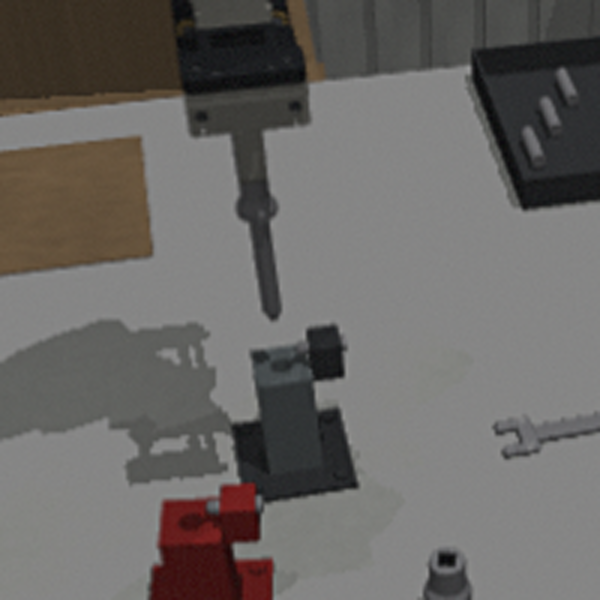

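The tip is at (240.7,125.3), as predicted, so the pin is upright, not slipped and clear of the post. Now I'll move it over the bracket.

>>> play_rows(linear=[[0.6, -3, 0], [0.8, -4, 0], [0.8, -4, 0], [0.8, -4, 0], [0.8, -4, 0]], rotation=[[0, 0, 0], [0, 0, 0], [0, 0, 0], [0, 0, 0], [0, 0, 0]], grip=[255, 255, 255, 255, 255])

```text
time: 6.35
tool_pos: [0.4802, 0.0033, 0.2729]
eef_rot: [-180.0, -0.1, 180.0]
ft_force: [0.7, -0.0, -2.9]
width: 0.0195
finger_force: 60.0
```

>>> play_rows(linear=[[0.8, -4, 0], [0.8, -4, 0], [0.8, -4, 0], [0.8, -3.6, 0], [0.7, -2.6, 0]], rotation=[[0, 0, 0], [0, 0, 0], [0, 0, 0], [0, 0, 0], [0, 0, 0]], grip=[255, 255, 255, 255, 255])

```text
time: 6.85
tool_pos: [0.5191, -0.1799, 0.2727]
eef_rot: [-180.0, -0.1, 179.8]
ft_force: [0.1, 0.4, -2.3]
width: 0.0191
finger_force: 60.0
```

>>> play_rows(linear=[[0.1, 0, -0.6], [0, 0, -0.6], [0, 0, -0.4], [0, 0, 0], [0, 0, 0]], rotation=[[0, 0, 0], [0, 0, 0], [0, 0, 0], [0, 0, 0], [0, 0, 0]], grip=[255, 255, 255, 255, 255])

```text
time: 7.35
tool_pos: [0.5204, -0.1761, 0.2575]
eef_rot: [180.0, -0.0, -180.0]
ft_force: [-0.3, 0.2, -2.7]
width: 0.0192
finger_force: 60.0
```

```bash
cat > look.py <<'E'
from h import *
import sys
s=observe();print({k:np.round(s[k],4).tolist() for k in('tool_pos','eef_rot','ft_force')})
S=read_camera("side")[:,:,::-1];s=observe();c=calibration("wrist");W=read_camera("wrist")[:,:,::-1]
x,y,z=s["tool_pos"]
P=[[x,y,z-.1285],[x,y,z-.0335],[x,y,.11]]
print("side tip,collar,hole(x,y)",proj("side",P).round(1).tolist());print("wrist",proj("wrist",P,c).round(1).tolist())
np.save("cw.npy",c["extrinsics"]);
for n,z0 in(("side",.11),):
  print("side mm/px",[((atz(n,(311+a,269+b),z0)-atz(n,(311,269),z0))*1000).round(2)[:2].tolist() for a,b in((1,0),(0,1))])
print("wrist mm/px",[((atz("wrist",(320+a,150+b),.11,c)-atz("wrist",(320,150),.11,c))*1000).round(2)[:2].tolist() for a,b in((1,0),(0,1))])
cv2.imwrite(sys.argv[1],np.hstack([cv2.resize(a,(400,600),interpolation=cv2.INTER_CUBIC) for a in(S[200:320,270:350],W[100:310,255:395])]))
E
python3 look.py pics/l4.png
```

```text
{'tool_pos': [0.5204, -0.1761, 0.2575], 'eef_rot': [179.981, -0.0194, -179.9599], 'ft_force': [-0.2663, 0.2062, -2.6809]}
side tip,collar,hole(x,y) [[309.7, 262.0], [309.9, 228.7], [309.7, 268.1]]
wrist [[323.1, 188.4], [323.1, 226.8], [323.1, 183.2]]
side mm/px [[1.74, -0.37], [-0.44, -2.05]]
wrist mm/px [[0.0, 1.0], [1.0, -0.0]]
```

View pics/l4.png

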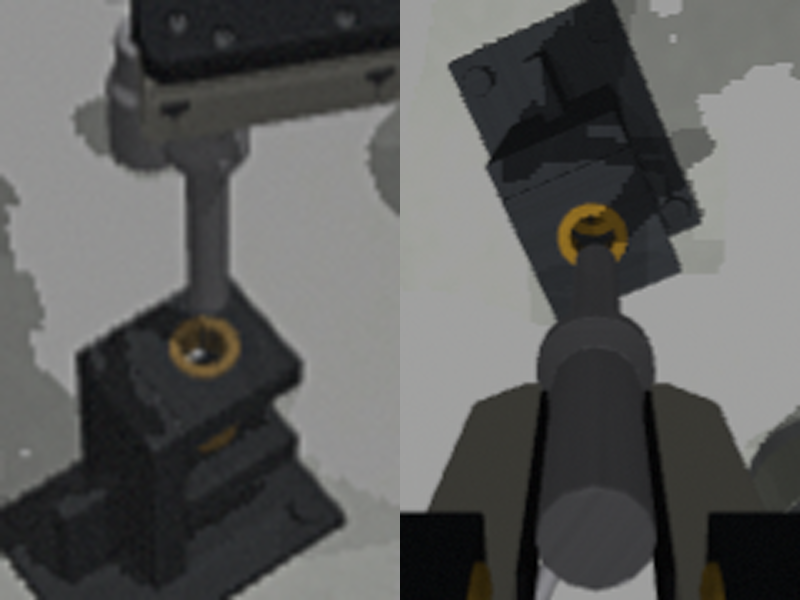

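The pin tip is just above the upper ring. In the side view the ring is at (310.8,269.2) and the shaft at u≈311.4. In the wrist view the ring is at (322.5,183) and the shaft axis at u≈323.9. So the ring lies roughly 1 to 2 mm toward -y, and I'll measure it numerically.

```bash
cat > m.py <<'E'
from h import *
s=observe();c=calibration("wrist");W=read_camera("wrist").astype(int);S=read_camera("side").astype(int)
x,y,z=s["tool_pos"];print(np.round(s["tool_pos"],4))
def ring(I,box):
    a,b,d,e=box;I=I[b:e,a:d];m=((I[...,0]-I[...,2])>35).astype(np.uint8)
    n,l,st,ce=cv2.connectedComponentsWithStats(m,connectivity=8);k=1+st[1:,4].argmax()
    h=cv2.convexHull(np.argwhere(l==k)[:,::-1].astype(np.int32))
    f=cv2.fitEllipse(h);return np.array(f[0])+[a,b],f[1],f[2],st[k,4]
rw=ring(W,(290,150,360,215));rs=ring(S,(290,250,335,285))
print("wrist ring",rw,"\nside ring",rs)
def edges(I,v,u0,hw):
    r=cv2.GaussianBlur(I.sum(2).astype(np.float32),(3,3),0)[v];g=np.abs(np.gradient(r))
    return [u0-hw+int(g[u0-hw:u0].argmax()),u0+int(g[u0:u0+hw].argmax())]
P=lambda n,h:proj(n,[[x,y,h]],c if n=="wrist" else None)[0]
for n,I,hs in(("side",S,(z-.055,z-.07,z-.085,z-.1)),("wrist",W,(z-.10,z-.108,z+.03))):
    for h in hs:
        p=P(n,h);e=edges(I,int(round(p[1])),int(round(p[0])),22 if h>z else 9);print(n,p.round(1),e,np.mean(e)-p[0])
print("ring xy wrist",atz("wrist",rw[0],.11,c).round(4),"side",atz("side",rs[0],.11).round(4))
print("col profile side",S[250:272,311].sum(1).tolist())
print("col profile wrist",W[172:196,324].sum(1).tolist())
E
python3 m.py
```

```text
[ 0.5206 -0.1766  0.2579]
wrist ring (array([321.98102951, 182.17036819]), (22.580841064453125, 24.74183464050293), 99.49620819091797, np.int32(281)) 
side ring (array([310.39214706, 268.78074837]), (11.407240867614746, 13.360267639160156), 92.34565734863281, np.int32(59))
side [309.9 236.8] [307, 315] 1.065710750463893
side [309.9 242.2] [307, 315] 1.0975262809133142
side [309.9 247.5] [307, 315] 1.128420278202725
side [309.8 252.7] [307, 315] 1.1584315200419155
wrist [323.1 197.2] [319, 329] 0.8676967214398132
wrist [323.1 194.5] [319, 329] 0.8628413927069687
wrist [323.  277.5] [303, 343] 0.013808181354136195
ring xy wrist [ 0.5196 -0.1778  0.11  ] side [ 0.5214 -0.178   0.11  ]
col profile side [190, 189, 189, 188, 190, 193, 187, 196, 198, 198, 192, 190, 179, 182, 230, 186, 127, 117, 109, 104, 109, 94]
col profile wrist [285, 286, 247, 200, 100, 104, 129, 164, 158, 153, 82, 69, 69, 106, 140, 143, 141, 142, 139, 140, 140, 142, 142, 139]
```

>>> play_rows(linear=[[-0.1, -0.17, 0], [0, 0, -0.5], [0, 0, -0.5], [0, 0, -0.5], [0, 0, -0.5]], rotation=[[0, 0, 0], [0, 0, 0], [0, 0, 0], [0, 0, 0], [0, 0, 0]], grip=[255, 255, 255, 255, 255])

```text
time: 8.05
tool_pos: [0.5193, -0.1788, 0.237]
eef_rot: [180.0, -0.0, 180.0]
ft_force: [0.2, -0.2, -2.6]
width: 0.0194
finger_force: 60.0
```

>>> play_rows(linear=[[0, 0, -0.2], [0, 0, -0.2], [0, 0, -0.1], [0, 0, 0], [0, 0, 0]], rotation=[[0, 0, 0], [0, 0, 0], [0, 0, 0], [0, 0, 0], [0, 0, 0]], grip=[255, 255, 255, 255, 255])

```text
time: 8.55
tool_pos: [0.5195, -0.1789, 0.2327]
eef_rot: [-180.0, 0.0, 180.0]
ft_force: [0.1, -0.1, -2.7]
width: 0.0191
finger_force: 60.0
```

>>> play_rows(linear=[[0, 0, -0.1], [0, 0, -0.1], [0, 0, -0.1], [0, 0, -0.1], [0, 0, -0.1]], rotation=[[0, 0, 0], [0, 0, 0], [0, 0, 0], [0, 0, 0], [0, 0, 0]], grip=[255, 255, 255, 255, 255])

```text
time: 9.05
tool_pos: [0.5194, -0.1788, 0.2275]
eef_rot: [180.0, 0.0, 180.0]
ft_force: [0.3, 0.3, -3.1]
width: 0.0191
finger_force: 60.0
```

```bash
python3 look.py pics/l5.png
```

```text
{'tool_pos': [0.5194, -0.1788, 0.2275], 'eef_rot': [179.9955, 0.0002, 179.9543], 'ft_force': [0.2946, 0.3344, -3.1002]}
side tip,collar,hole(x,y) [[309.3, 272.8], [309.5, 241.3], [309.3, 269.3]]
wrist [[323.1, 188.4], [323.1, 226.8], [323.1, 191.7]]
side mm/px [[1.74, -0.37], [-0.44, -2.05]]
wrist mm/px [[0.0, 0.9], [0.9, -0.0]]
```

View pics/l5.png

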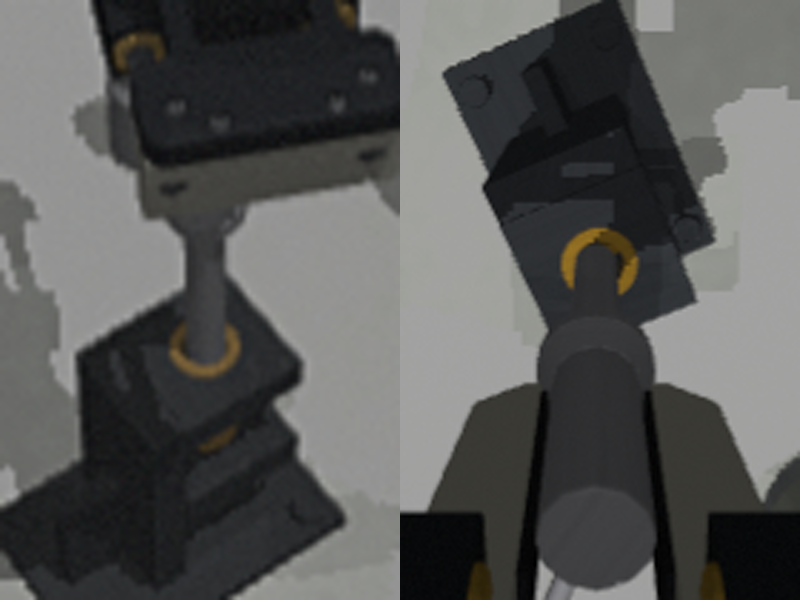

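The tip has entered the upper bushing and is centred in the ring (side view 311,269; wrist view ring ≈599 against shaft ≈597 in the crop), with no side force. I'll continue to the lower bushing.

>>> play_rows(linear=[[0, 0.03, -0.3], [0, 0, -0.4], [0, 0, -0.4], [0, 0, -0.4], [0, 0, -0.4]], rotation=[[0, 0, 0], [0, 0, 0], [0, 0, 0], [0, 0, 0], [0, 0, 0]], grip=[255, 255, 255, 255, 255])

```text
time: 9.65
tool_pos: [0.5194, -0.1785, 0.2082]
eef_rot: [180.0, -0.0, 180.0]
ft_force: [-0.3, 0.4, -3.2]
width: 0.0191
finger_force: 60.0
```

>>> play_rows(linear=[[0, 0, -0.4], [0, 0, -0.4], [0, 0, -0.4], [0, 0, -0.3], [0, 0, -0.2]], rotation=[[0, 0, 0], [0, 0, 0], [0, 0, 0], [0, 0, 0], [0, 0, 0]], grip=[255, 255, 255, 255, 255])

```text
time: 10.15
tool_pos: [0.5194, -0.1785, 0.1913]
eef_rot: [180.0, -0.0, 180.0]
ft_force: [-0.5, -0.4, -2.7]
width: 0.0192
finger_force: 60.0
```

>>> play_rows(linear=[[0, 0, -0.2], [0, 0, -0.2], [0, 0, -0.2], [0, 0, -0.2], [0, 0, -0.2]], rotation=[[0, 0, 0], [0, 0, 0], [0, 0, 0], [0, 0, 0], [0, 0, 0]], grip=[255, 255, 255, 255, 255])

```text
time: 10.65
tool_pos: [0.5195, -0.1785, 0.1815]
eef_rot: [-180.0, 0.0, 180.0]
ft_force: [-0.3, 0.3, -2.8]
width: 0.0194
finger_force: 60.0
```

>>> play_rows(linear=[[0, 0, -0.3], [0, 0, -0.3], [0, 0, -0.3], [0, 0, -0.3], [0, 0, -0.3]], rotation=[[0, 0, 0], [0, 0, 0], [0, 0, 0], [0, 0, 0], [0, 0, 0]], grip=[255, 255, 255, 255, 255])

```text
time: 11.15
tool_pos: [0.5194, -0.1785, 0.1663]
eef_rot: [180.0, -0.0, 180.0]
ft_force: [-0.2, 0.3, -2.5]
width: 0.0192
finger_force: 60.0
```

>>> play_rows(linear=[[0, 0, -0.3], [0, 0, -0.3], [0, 0, -0.2], [0, 0, 0], [0, 0, 0]], rotation=[[0, 0, 0], [0, 0, 0], [0, 0, 0], [0, 0, 0], [0, 0, 0]], grip=[255, 255, 255, 255, 255])

```text
time: 11.65
tool_pos: [0.5195, -0.1786, 0.1586]
eef_rot: [-180.0, 0.0, 180.0]
ft_force: [-0.1, 0.7, -2.7]
width: 0.0197
finger_force: 60.0
```

```bash
python3 look.py pics/l6.png
```

```text
{'tool_pos': [0.5195, -0.1786, 0.1586], 'eef_rot': [-179.9992, 0.0026, 179.9523], 'ft_force': [-0.0567, 0.6738, -2.6971]}
side tip,collar,hole(x,y) [[309.3, 292.4], [309.4, 264.5], [309.4, 269.2]]
wrist [[323.2, 188.3], [323.1, 226.7], [323.1, 218.5]]
side mm/px [[1.74, -0.37], [-0.44, -2.05]]
wrist mm/px [[0.0, 0.68], [0.68, -0.0]]
```

View pics/l6.png

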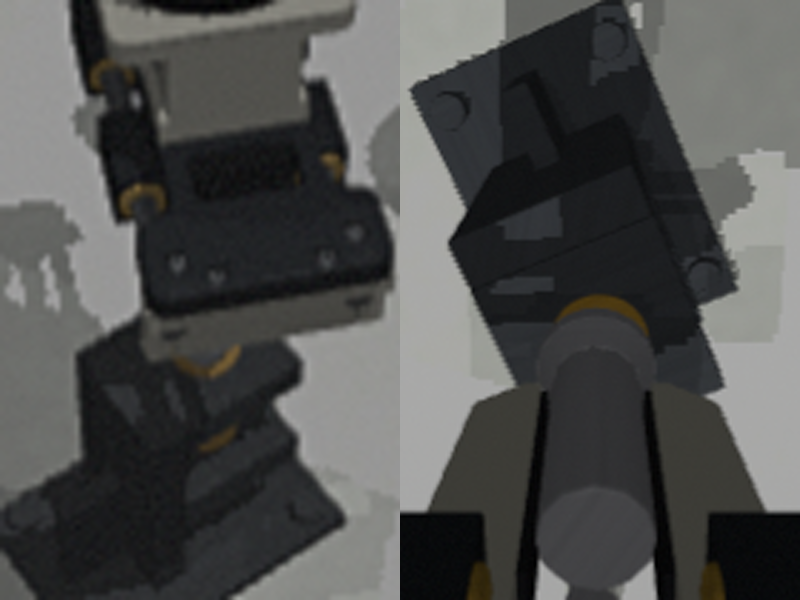

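The pin sits unchanged in the fingers (wrist crop: top at (597,537), collar at (597,330)) and enters the ring with its collar clear above. Forces show only the pin's weight. The tip is at about 30 mm and the collar at about 125 mm. I'm handing in.

```bash
python3 -c "
from workcell import *
print(observe()['joint_vel']);print(job_done())"
```

```text
[-0.01427937 -0.04569606  0.03365441 -0.07260462  0.05345821 -0.04852283
  0.03364646]
the job is handed in; nothing more can be done
None
```

The job is handed in after about 12 s on the robot's clock: the pin is held still and upright through both bushings, with its collar about 15 mm above the upper one and its tip about 15 mm below the lower one. Those two figures come from the arm's position readings, since the tip was out of sight in the last pictures.

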